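# Push a plate home on the router pallet and flip its two toggle clamps shut

## Robot

A 7-joint arm with a two-finger parallel gripper is mounted at the origin on the work surface. World frame = base frame: x ahead of the robot, y to its left, z up, the work surface at z = 0. Lengths are in m, angles in rad, forces in N, time in s.
With the tool pointing down it reaches from about 0.4 to 0.75 m from the base axis. Payload 19.5 kg.
Tool frame: the origin (TCP) lies at the very end of the fingers, on their centre line; the grasp point (between the pads) lies 19 mm behind it; z points along the fingers, y is the direction in which the jaws open and shut (so a half turn about z gives the same grasp; the last joint's range is limited). The gripper opens to 85 mm and grips with 20 to 120 N. Pads are 22 mm wide; open, the fingers measure 114 mm over their backs; the gripper's body (76 mm by 85 mm) begins 54 mm behind the grasp point. The pads swing forward as they close: fully open they stand 13 mm farther back than shut.
Start: joints at [-1.273, 0.707, -0.028, 1.485, 0.022, 0.951, -0.075], TCP at [0.192, 0.542, 0.231] pointing down, gripper open.
Joint ranges: [-2.71, 2.71], [-0.32, 2.16], [-1.57, 1.52], [0, 2.45], [-1.46, 4.6], [0, 2.02], [-2.83, 2.83]. Speed limits (rad/s): [1.89, 1.89, 2.57, 2.57, 3.01, 3.01, 3.01].

## Interface

Orientations are given as a unit quaternion [w, x, y, z].
In Python, from workcell import arm gives the robot as it stands.
- The arm moves only by the tool play_rows, never from a script. Its argument "motion" is a list of rows, each a list of 7 numbers: the turn, a rotation vector about the tool's x, y, z in degrees, then the shift along the tool's x, y, z in mm, then the finger opening in mm, from 0 to 85.4. A call has 1 to 5 rows; each row is the pose to reach, as a shift and turn from the pose commanded when the call began, along the tool's axes at that moment; what a row does not reach only later rows make up. A row lasts 1/12 s, in which the tool goes at most 41.7 mm and 7.16 degrees, less where a joint would pass 70% of its speed; a pose out of reach is approached as far as the arm can. A call with a gripper value outside its range is refused whole. The fingers move at their own pace and stop on an object; "squeeze" is the grip in N (left out, the last holds). Time passes only in rows, so rows that repeat a pose let the fingers close. It gives the time, the measured TCP pose, the force and the opening at its end, in the units of the state.
- arm.sense(): the state, without advancing time (a new reading comes with each control period).
- arm.read_camera(name): name is "scene" or "top" or "wrist"; returns a dict with "image" (480x640x3 uint8, red, green, blue), "fx", "fy", "cx", "cy" (pixels), "R" (3x3) and "t" (3): a world point X has camera coordinates R X + t. Camera axes: x right, y down, z forward; pixel columns grow to the right and rows downward; lengths in m; the calibration is good to about 2 mm. A picture is of the moment at which its call begins. There is no depth.
- arm.hand_in(): hands the job in, once; it reports no verdict.
The state is a dict: "clock": time; "joint_pos": joint angles; "joint_velocities": joint speeds; "joint_efforts": joint torques, N m; "ee_pos": TCP position; "ee_rot": TCP orientation; "wrist_force": force on the tool from outside, world axes, zero at the start; "torque": the same for the moment, N m; "opening": finger opening in m.
Only numpy, scipy, OpenCV 4.12 (cv2) and the standard library are available. Lean on these libraries where they do the work, as an engineer would, in place of code of your own. Each camera call takes 0.05 s, during which the arm holds its last target. There are 200 camera calls.

## Task

Get the aluminium plate ready for milling: push it along the pallet until its far edge lies flush against the black fence, then flip the red handles of both toggle clamps over, outwards and right down, so that their rubber feet hold the plate there. Push with the fingers only: do not take the handles between them, keep the plate flat on the board, and leave everything else lying about where it is.

Things in the scene. Friction and masses are not known exactly. Their poses are not given: they have to be found in the camera images.
- pallet: work-holding pallet fixed on the bench: MDF board on an aluminium plate, 520 mm (its y) by 280 mm (its x); origin under its centre at bench height, z up, +x points away from the robot towards the fence. The board's top face is 34 mm above the bench. Fence and clamps are bolted to it
- fence (a point): middle of the fence's working face: a black bar 130 mm long (pallet y) and 18 mm high on the spoilboard; the face looks to pallet -x and lies 70 mm to +x of the pallet's centre; this point is 9 mm above the spoilboard
- plate_mid (a point): centre of the bare aluminium plate, 100 mm (its x) by 120 mm (its y) by 15 mm, 0.35 to 0.65 kg, lying loose on the spoilboard between the two clamps and 25 to 60 mm short of the fence, a little skew; its +x edge (50 mm from this point) is the one that goes against the fence. It slides when pushed with 1 to 4 N
- plate_left_corner (a point): far left corner of the plate (plate x +50 mm, y +60 mm), half-way up its thickness; it touches the fence plane when the plate is home
- plate_right_corner (a point): far right corner of the plate (plate x +50 mm, y -60 mm), half-way up its thickness
- left_clamp: steel toggle clamp bolted on the board at the plate's left side; origin on the board's top face under the bar pivot (pivot 34 mm up), +x points to the plate, z up. Handle pivot: shut 14 mm to -x, 40 mm up; open 12 mm to -x, 24 mm up. Open, bar and handle stand up: bar end 80 mm, handle end about 160 mm above the board. Shut, the handle lies level and points away from the plate, axis 40 mm above the board
- left_bar: the left clamp's forked steel bar with its rubber foot; origin on the bar pivot; its x axis runs along the bar to the foot: level when shut, standing up when open. It reaches 56 mm past the pivot; the sprung foot is 45 mm from the pivot. The linkage moves it as the handle is swung
- left_grip (a point): middle of the left clamp's red plastic handle grip (95 mm long, 18 mm thick), 92 mm from the handle pivot; its x axis runs along the handle from the free end towards the pivot, z is up when the handle is down
- left_handle_end (a point): free end of the left red handle, on its axis, 140 mm from the handle pivot
- left_handle (a joint): angle between the left handle and its bar: 0 fully down and locked, about 2.2 to 2.6 open (handle about 75 degrees up, leaning slightly away from the plate). Stays where it is left; 1 to 5 N at the handle end swings it; locks when fully down
- right_clamp: steel toggle clamp bolted on the board at the plate's right side; origin on the board's top face under the bar pivot (pivot 34 mm up), +x points to the plate, z up. Handle pivot: shut 14 mm to -x, 40 mm up; open 12 mm to -x, 24 mm up. Open, bar and handle stand up: bar end 80 mm, handle end about 160 mm above the board. Shut, the handle lies level and points away from the plate, axis 40 mm above the board
- right_bar: the right clamp's forked steel bar with its rubber foot; origin on the bar pivot; its x axis runs along the bar to the foot: level when shut, standing up when open. It reaches 56 mm past the pivot; the sprung foot is 45 mm from the pivot. The linkage moves it as the handle is swung
- right_grip (a point): middle of the right clamp's red plastic handle grip (95 mm long, 18 mm thick), 92 mm from the handle pivot; its x axis runs along the handle from the free end towards the pivot, z is up when the handle is down
- right_handle_end (a point): free end of the right red handle, on its axis, 140 mm from the handle pivot
- right_handle (a joint): angle between the right handle and its bar: 0 fully down and locked, about 2.2 to 2.6 open (handle about 75 degrees up, leaning slightly away from the plate). Stays where it is left; 1 to 5 N at the handle end swings it; locks when fully down
- collet_nut: hexagon-grooved steel collet nut, 40 mm across, 20 mm high, on a near corner of the pallet; origin under its centre
- cutter_tube: upright yellow cutter tube with black cap, 24 mm across, 68 mm high, on the other near corner of the pallet; origin under its centre
- wrench: steel spanner 190 mm long lying on the bench; origin under its centre
- brush: bench brush with wooden handle, 220 mm long, lying on the bench; origin under its centre
- oil_bottle: white oil bottle with red cap, 56 mm across, 150 mm high, on the bench; origin under its centre
- pendant: black hand-held machine pendant with keys and a green screen, 190 x 95 x 34 mm, lying on the bench; origin under its centre
- caliper: sliding caliper, 210 mm long, lying on the bench; origin under its centre
- plate: the same plate; origin under its centre, z up, 34 mm above the bench; x towards the fence
Things that resemble listed ones, but are neither listed nor needed, are in the scene too. What is shaped like the plate but orange is not meant.

How it is judged:
By the outcome, as a careful person would: the job done as asked, in the order asked, and still so for the second after the job is handed in, with the robot touching nothing.
It also fails if it takes over 61 s, if anything falls off the work surface, if the arm or the gripper's body presses on something with over 40 N, if the wrist force passes 120 N, or if a joint passes its speed limit or range.

## Working session

There is one attempt and no reset: what is moved stays moved. The work goes in short steps, Python scripts to look and compute and a tool call to move; the robot and the scene stay as the last step left them, time stands still between calls to the robot, and variables do not carry over. Pictures are saved under pics/ and viewed, about 8 in all and at most 12, crops included, and the job is handed in when it is done.

Besides the shell and the picture viewer there is one more tool, called after ">>>" as name(argument=value, ...), one argument or row to a line, values as JSON. play_rows: Moves the arm, as the interface text tells. Its arguments: {"type":"object","properties":{"motion":{"type":"array"},"squeeze":{"type":"number"}},"required":["motion"]}

```bash
mkdir -p pics; ls; cat > h.py <<'E'
import numpy as np, cv2
from workcell import arm
from scipy.spatial.transform import Rotation as Ro
def shot(name,fn):
    c=arm.read_camera(name); cv2.imwrite(fn,c["image"][:,:,::-1]); 
    np.savez(fn+".npz",**{k:np.array(c[k]) for k in c if k!="image"}); return c
def cam(fn): return np.load(fn+".npz")
def ray(c,u,v,z):
    R,t=c["R"],c["t"]; d=R.T@np.array([(u-c["cx"])/c["fx"],(v-c["cy"])/c["fy"],1]); o=-R.T@t
    return o+d*(z-o[2])/d[2]
def proj(c,X):
    p=c["R"]@np.array(X)+c["t"]; return p[0]/p[2]*c["fx"]+c["cx"],p[1]/p[2]*c["fy"]+c["cy"]
def tool(s=None):
    s=s or arm.sense(); q=s["ee_rot"]; return np.array(s["ee_pos"]),Ro.from_quat([q[1],q[2],q[3],q[0]])
E
python3 - <<'E'
from h import *
shot("top","pics/top0.png");shot("scene","pics/scene0.png")
s=arm.sense();print(s)
print(tool()[1].as_matrix().round(3))
E
```

```text
pics
{'clock': 0.1, 'joint_pos': array([-1.27269806,  0.70703645, -0.02757463,  1.48494296,  0.02199356,
        0.95089588, -0.0754903 ]), 'joint_velocities': array([ 7.07648508e-04, -2.52450179e-03, -1.84736174e-04, -7.99963220e-04,
       -1.47185374e-03,  5.89908239e-04,  9.32520963e-05]), 'joint_efforts': array([ 1.81497027e-03, -8.84296775e+01,  1.23697825e+00, -2.36456788e+01,
        1.71936041e-02,  4.98289781e-03,  1.25224699e-05]), 'ee_pos': array([0.19158582, 0.54189744, 0.23087926]), 'ee_rot': array([-5.73421896e-05,  1.69096301e-01,  9.85599412e-01, -4.86820639e-04]), 'wrist_force': array([ 0.04843377,  0.34489597, -0.35523077]), 'torque': array([-0.02678297, -0.02001649,  0.01431314]), 'opening': 0.08535701137613683}
[[-0.943  0.333 -0.   ]
 [ 0.333  0.943 -0.001]
 [-0.    -0.001 -1.   ]]
```

View pics/top0.png

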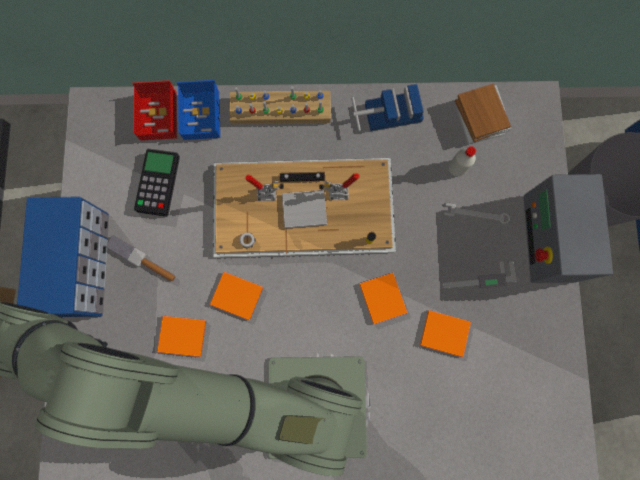

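View pics/scene0.png

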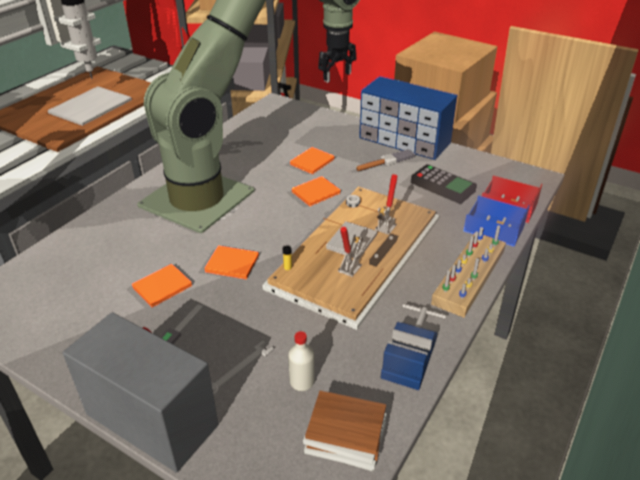

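The top view shows the pallet at (215–395, 160–257), the plate around (304, 210), the fence at (302, 177), and the red handles at (253, 183) and (349, 182). Next I'll enlarge the pallet.

```bash
python3 - <<'E'
from h import *
im=cv2.imread("pics/top0.png")[150:265,205:405]
cv2.imwrite("pics/c1.png",cv2.resize(im,None,fx=4,fy=4,interpolation=cv2.INTER_CUBIC))
c=cam("pics/top0.png");print(-c["R"].T@c["t"],c["R"].round(3),c["fx"],c["cx"],c["cy"])
for z,p in [(.034,(215,163)),(.034,(391,159)),(.034,(395,251)),(.034,(216,254))]: print(ray(c,*p,z).round(4))
E
```

```text
[ 0.1825812  -0.01156506  1.51931526] [[-0.011 -1.    -0.004]
 [-0.983  0.012 -0.185]
 [ 0.185  0.002 -0.983]] 534.1980552532165 317.33525947625475 237.74332256812252
[0.6861 0.2862 0.034 ]
[ 0.6919 -0.2257  0.034 ]
[ 0.4209 -0.227   0.034 ]
[0.4183 0.2769 0.034 ]
```

View pics/c1.png

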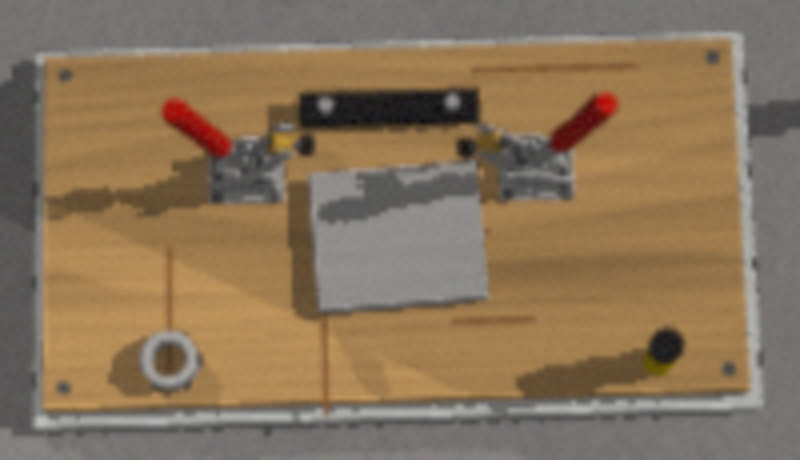

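The enlarged crop shows the plate's top corners at (312,172), (475,163), (488,297) and (321,312). The fence foot line runs (301,128)–(479,122) and the handle ends are at (175,108) and (606,103).

```bash
python3 - <<'E'
from h import *
c=cam("pics/top0.png")
g=lambda x,y,z: ray(c,205+x/4-.375,150+y/4-.375,z)
P=dict(b1=(38,55,.034),b2=(742,35,.034),b3=(750,390,.034),b4=(40,412,.034),pfl=(312,172,.049),pfr=(475,163,.049),pnr=(488,297,.049),pnl=(321,312,.049),fl=(301,126,.036),fr=(479,120,.036),hl=(175,108,.19),hr=(606,103,.19),cl=(245,200,.036),cr=(536,198,.036),footl=(305,146,.105),footr=(466,148,.105),nut=(170,358,.054),tube=(665,345,.1))
W={k:g(*v) for k,v in P.items()}
ctr=(W['b1']+W['b2']+W['b3']+W['b4'])/4
e=(W['b1']+W['b4']-W['b2']-W['b3']); yaw=np.arctan2(-e[0],e[1])
f=W['fl']-W['fr'];print("ctr",ctr,"yaw",np.degrees(yaw),"fence yaw",np.degrees(np.arctan2(-f[0],f[1])))
p=W['pfl']-W['pfr']+W['pnl']-W['pnr'];print("plate yaw",np.degrees(np.arctan2(-p[0],p[1])), np.linalg.norm(p)/2)
R=np.array([[np.cos(yaw),np.sin(yaw)],[-np.sin(yaw),np.cos(yaw)]])
for k,v in W.items(): print(k,v.round(4),"pallet",(R@(v-ctr)[:2]).round(4))
E
```

```text
ctr [0.55829936 0.03174758 0.034     ] yaw 1.0509904399357377 fence yaw 1.2957732801786934
plate yaw 3.568079545774224 0.11701138686545129
b1 [0.685  0.2887 0.034 ] pallet [0.1314 0.2546]
b2 [ 0.6938 -0.2232  0.034 ] pallet [ 0.1308 -0.2574]
b3 [ 0.4321 -0.2193  0.034 ] pallet [-0.1308 -0.2487]
b4 [0.4223 0.2809 0.034 ] pallet [-0.1314  0.2516]
pfl [0.5905 0.0884 0.049 ] pallet [0.0332 0.0561]
pfr [ 0.5957 -0.0276  0.049 ] pallet [ 0.0363 -0.0601]
pnr [ 0.4981 -0.0355  0.049 ] pallet [-0.0615 -0.0661]
pnl [0.4887 0.082  0.049 ] pallet [-0.0687  0.0515]
fl [0.6285 0.0973 0.036 ] pallet [0.0714 0.0642]
fr [ 0.6314 -0.0311  0.036 ] pallet [ 0.0719 -0.0642]
hl [0.5953 0.1675 0.19  ] pallet [0.0395 0.1351]
hr [ 0.5952 -0.1114  0.19  ] pallet [ 0.0343 -0.1438]
cl [0.574  0.1373 0.036 ] pallet [0.0176 0.1052]
cr [ 0.5729 -0.0711  0.036 ] pallet [ 0.0127 -0.1031]
footl [0.5935 0.0894 0.105 ] pallet [0.0362 0.057 ]
footr [ 0.5907 -0.021   0.105 ] pallet [ 0.0314 -0.0533]
nut [0.4561 0.1871 0.054 ] pallet [-0.0993  0.1572]
tube [ 0.4525 -0.1538  0.1   ] pallet [-0.1092 -0.1836]
```

>>> play_rows(
  motion=[
    [0,0,0,-28,-27,2,50],
    [0,0,0,-57,-53,4,50],
    [0,0,0,-85,-80,6,50],
    [0,0,0,-113,-106,8,50],
    [0,0,0,-142,-133,10,50],
  ],
)

```text
clock: 0.52
ee_pos: [0.2814, 0.3677, 0.2211]
ee_rot: [-0.0, 0.169, 0.986, -0.0]
wrist_force: [2.2, 1.9, -1.1]
opening: 0.0497
```

>>> play_rows(
  motion=[
    [0,0,0,-28,-27,2,50],
    [0,0,0,-57,-53,4,50],
    [0,0,0,-85,-80,6,50],
    [0,0,0,-113,-106,8,50],
    [0,0,0,-142,-133,10,50],
  ],
)

```text
clock: 0.93
ee_pos: [0.3711, 0.195, 0.2112]
ee_rot: [-0.0, 0.169, 0.986, -0.0]
wrist_force: [1.3, 0.8, -0.6]
opening: 0.0501
```

>>> play_rows(
  motion=[
    [0,0,-4.1,-28,-27,2,50],
    [0,0,-8.2,-57,-53,4,50],
    [0,0,-12.4,-85,-80,6,50],
    [0,0,-16.5,-113,-106,8,50],
    [0,0,-20.6,-142,-133,10,50],
  ],
)

```text
clock: 1.35
ee_pos: [0.4608, 0.0219, 0.2012]
ee_rot: [-0.0, -0.012, 1.0, -0.0]
wrist_force: [0.1, 0.9, 0.3]
opening: 0.0501
```

>>> play_rows(
  motion=[
    [0,0,0,2,0,35,50],
    [0,0,0,4,0,70,50],
    [0,0,0,5,0,105,50],
    [0,0,0,5,0,135,50],
    [0,0,0,5,0,150,50],
  ],
)

```text
clock: 1.77
ee_pos: [0.4541, 0.0237, 0.0483]
ee_rot: [-0.002, -0.01, 1.0, -0.0]
wrist_force: [0.3, 1.1, 1.3]
opening: 0.05
```

```bash
python3 - <<'E'
from h import *
shot("wrist","pics/w1.png");print(tool()[0])
E
```

```text
[0.4537324  0.0238885  0.04722951]
```

View pics/w1.png

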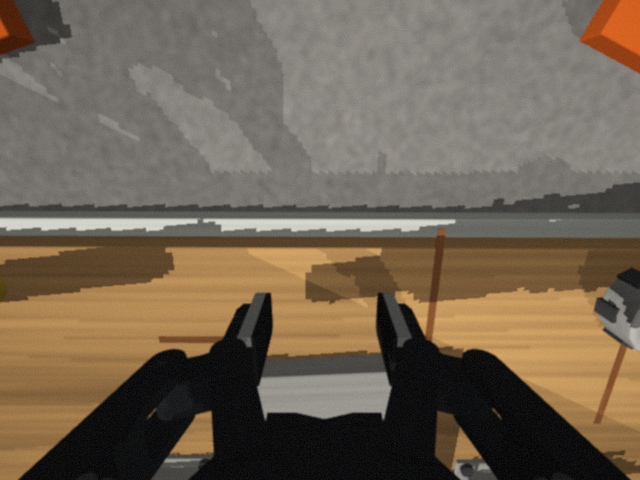

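The wrist view shows both fingers (tips near (260,300) and (385,300)) just short of the plate's near edge at row ~365, with clear board beneath them.

>>> play_rows(
  motion=[
    [0,0,0,0,0,5,50],
    [0,0,0,0,0,10,50],
    [0,0,0,0,0,10,50],
  ],
)

```text
clock: 2.07
ee_pos: [0.4555, 0.0238, 0.0415]
ee_rot: [0.0, -0.01, 1.0, -0.0]
wrist_force: [-0.3, 0.0, 0.2]
opening: 0.0498
```

>>> play_rows(
  motion=[
    [0,0,0,-10,0,0,50],
    [0,0,0,-20,0,0,50],
    [0,0,0,-28,0,0,50],
    [0,0,0,-34,0,0,50],
    [0,0,0,-40,0,0,50],
  ],
)

```text
clock: 2.48
ee_pos: [0.4956, 0.0245, 0.042]
ee_rot: [0.0, -0.01, 1.0, -0.0]
wrist_force: [-2.5, 0.7, 2.5]
opening: 0.0498
```

>>> play_rows(
  motion=[
    [0,0,0,8,0,0,50],
    [0,0,0,8,0,5,50],
    [0,0,0,8,0,5,50],
    [0,0,0,0,0,5,50],
    [0,0,0,-5,0,5,50],
  ],
)

```text
clock: 2.9
ee_pos: [0.5008, 0.0247, 0.0363]
ee_rot: [-0.0, -0.01, 1.0, -0.0]
wrist_force: [-1.3, 0.1, 0.7]
opening: 0.0501
```

>>> play_rows(
  motion=[
    [0,0,0,-3,0,0,50],
    [0,0,0,-6,0,0,50],
    [0,0,0,-9,0,0,50],
    [0,0,0,-12,0,0,50],
    [0,0,0,-12,0,0,50],
  ],
)

```text
clock: 3.32
ee_pos: [0.5129, 0.0249, 0.0363]
ee_rot: [0.0, -0.01, 1.0, 0.0]
wrist_force: [0.9, 0.3, 0.0]
opening: 0.0502
```

```bash
python3 - <<'E'
from h import *
print(tool()[0], arm.sense()["wrist_force"])
shot("top","pics/top1.png")
im=cv2.imread("pics/top1.png")[150:265,205:405]
cv2.imwrite("pics/c2.png",cv2.resize(im,None,fx=4,fy=4,interpolation=cv2.INTER_CUBIC))
E
```

```text
[0.5129112  0.02494678 0.03632574] [0.8622188  0.29772418 0.00792117]
```

View pics/c2.png

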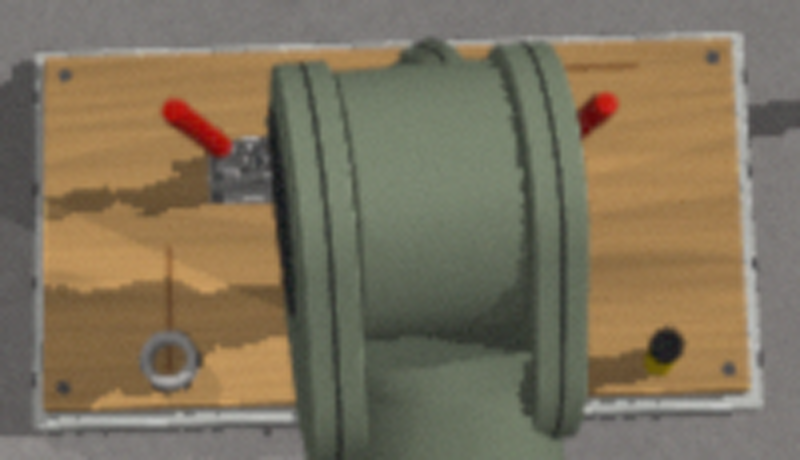

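The arm hides the plate, but the handles at (175,108) and (606,103) haven't moved. I'll keep pushing gently and watch the force.

>>> play_rows(
  motion=[
    [0,0,0,-2,0,0,50],
    [0,0,0,-4,0,0,50],
    [0,0,0,-4,0,0,50],
  ],
)

```text
clock: 3.62
ee_pos: [0.5166, 0.025, 0.0363]
ee_rot: [0.0, -0.01, 1.0, -0.0]
wrist_force: [0.0, -0.0, -0.3]
opening: 0.05
```

>>> play_rows(
  motion=[
    [0,0,0,-2,0,0,50],
    [0,0,0,-3,0,0,50],
    [0,0,0,-3,0,0,50],
  ],
)

```text
clock: 3.87
ee_pos: [0.518, 0.025, 0.0362]
ee_rot: [-0.002, -0.01, 1.0, -0.0]
wrist_force: [-10.1, 0.4, 5.3]
opening: 0.0503
```

>>> play_rows(
  motion=[
    [0,0,0,-2,0,0,50],
    [0,0,0,-2,0,0,50],
    [0,0,0,-2,0,0,50],
  ],
)

```text
clock: 4.12
ee_pos: [0.5182, 0.025, 0.0359]
ee_rot: [-0.003, -0.01, 1.0, -0.001]
wrist_force: [-20.6, 1.8, 9.9]
opening: 0.05
```

>>> play_rows(
  motion=[
    [0,0,0,5,0,0,50],
    [0,0,0,15,0,0,50],
    [0,0,0,45,0,0,50],
    [0,0,0,60,0,-30,0],
    [0,0,0,60,0,-70,0],
  ],
)

```text
clock: 4.53
ee_pos: [0.4577, 0.024, 0.1052]
ee_rot: [-0.003, -0.011, 1.0, -0.001]
wrist_force: [0.2, -0.6, -0.4]
opening: 0.0268
```

>>> play_rows(
  motion=[
    [0,0,0,30,0,-30,0],
    [0,0,0,60,0,-60,0],
    [0,0,0,90,0,-80,0],
    [0,0,0,100,0,-100,0],
    [0,0,0,100,0,-115,0],
  ],
)

```text
clock: 4.95
ee_pos: [0.3596, 0.0219, 0.2231]
ee_rot: [0.001, -0.01, 1.0, -0.0]
wrist_force: [1.0, 0.3, -1.4]
opening: -0.0001
```

```bash
python3 - <<'E'
from h import *
print(tool()[0], arm.sense()["wrist_force"])
shot("top","pics/top2.png");shot("wrist","pics/w2.png")
im=cv2.imread("pics/top2.png")[150:265,205:405]
a=cv2.resize(im,None,fx=4,fy=4,interpolation=cv2.INTER_CUBIC)
cv2.imwrite("pics/c3.png",a)
E
```

```text
[0.35959078 0.02190008 0.22309196] [ 0.97168606  0.28304099 -1.39186858]
```

View pics/c3.png

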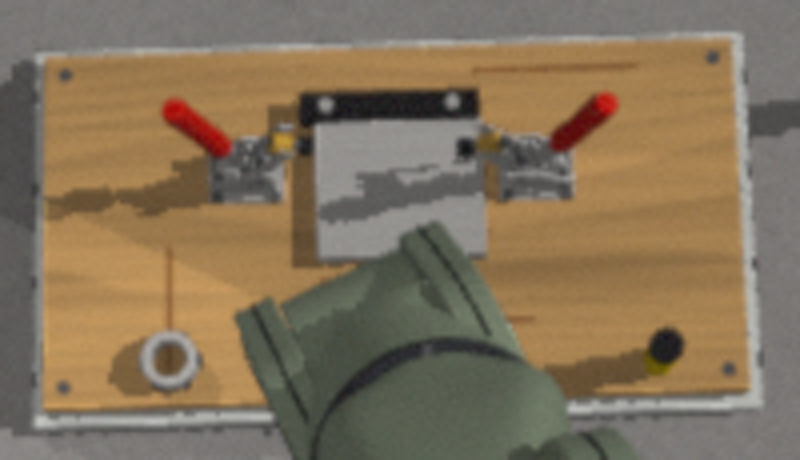

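The plate's far edge (316,122)–(483,117) now lies along the fence, and nothing else has moved. Next I'll work out the handle planes and the arc rows.

```bash
python3 - <<'E'
from h import *
c=cam("pics/top2.png"); ctr=np.array([.5583,.0317]);yaw=np.radians(1.2)
R=np.array([[np.cos(yaw),np.sin(yaw)],[-np.sin(yaw),np.cos(yaw)]])
g=lambda x,y,z: (R@(ray(c,205+x/4-.375,150+y/4-.375,z)[:2]-ctr)).round(4)
print("L end",g(175,108,.192),"base",g(226,151,.10),"R end",g(606,103,.192),"base",g(560,146,.10))
p,_=tool();print("tcp pallet",R@(p[:2]-ctr),p)
print("plate far",g(316,122,.049),g(483,117,.049),"fence",g(301,126,.036),g(479,120,.036))
for side,py,th0 in(("L",.099,75),):
  for th in (75,65,55,45,35,25,15,5,0):
    f=1-th/75;t=np.radians(th);s=.110
    print(th,"corner off from open pivot y",round(1e3*(.002*f+s*np.cos(t)-.009*np.sin(t)),1),"z",round(1e3*(.058+.016*f+s*np.sin(t)+.009*np.cos(t)),1))
E
```

```text
L end [0.0392 0.1348] base [0.0361 0.1117] R end [ 0.0333 -0.1437] base [ 0.032  -0.1181]
tcp pallet [-0.1962927  -0.00554551] [0.36216648 0.02204486 0.22322718]
plate far [0.0702 0.0524] [ 0.07  -0.067] fence [0.0715 0.0641] [ 0.0718 -0.0643]
75 corner off from open pivot y 19.8 z 166.6
65 corner off from open pivot y 38.6 z 163.6
55 corner off from open pivot y 56.3 z 157.5
45 corner off from open pivot y 72.2 z 148.5
35 corner off from open pivot y 86.0 z 137.0
25 corner off from open pivot y 97.2 z 123.3
15 corner off from open pivot y 105.5 z 108.0
5 corner off from open pivot y 110.7 z 91.5
0 corner off from open pivot y 112.0 z 83.0
```

>>> play_rows(
  motion=[
    [0,0,0,-35,15,3,0],
    [0,0,0,-70,30,6,0],
    [0,0,0,-105,45,9,0],
    [0,0,0,-140,60,12,0],
    [0,0,0,-175,72,15,0],
  ],
)

```text
clock: 5.47
ee_pos: [0.5366, 0.0987, 0.2053]
ee_rot: [0.0, -0.01, 1.0, -0.0]
wrist_force: [0.1, 0.3, 0.9]
opening: 0.0
```

>>> play_rows(
  motion=[
    [0,0,0,-35,15,5,0],
    [0,0,0,-59,25,15,0],
    [0,0,0,-59,25,35,0],
    [0,0,0,-59,25,42,0],
    [0,0,0,-59,25,42,0],
  ],
)

```text
clock: 5.88
ee_pos: [0.5923, 0.1232, 0.162]
ee_rot: [-0.002, -0.01, 1.0, -0.001]
wrist_force: [-0.5, -0.3, 0.4]
opening: 0.0
```

```bash
python3 - <<'E'
from h import *
ctr=np.array([.5583,.0317]);yaw=np.radians(1.2)
R=np.array([[np.cos(yaw),np.sin(yaw)],[-np.sin(yaw),np.cos(yaw)]])
shot("wrist","pics/w3.png")
p,_=tool();print("tcp pallet",R@(p[:2]-ctr),p,arm.sense()["wrist_force"])
E
```

```text
tcp pallet [0.03636018 0.09073142] [0.59275207 0.12317299 0.16360571] [-0.97679052  0.72511772  0.57761714]
```

View pics/w3.png

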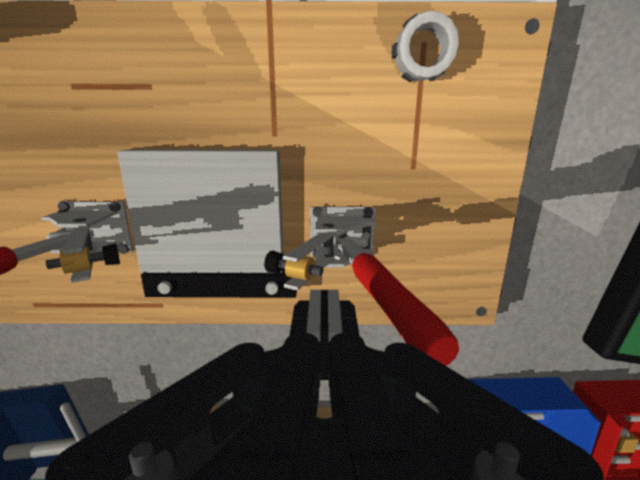

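The wrist view shows the closed finger at (325,300) just inside the left red handle, which runs (365,265)–(440,345). The plate is flat against the fence.

>>> play_rows(
  motion=[
    [0,0,0,-1,8,0,0],
    [0,0,0,-1,16,0,0],
    [0,0,0,-1,24,0,0],
    [0,0,0,-1,32,0,0],
    [0,0,0,-1,41,0,0],
  ],
)

```text
clock: 6.35
ee_pos: [0.5935, 0.1653, 0.1647]
ee_rot: [0.0, -0.01, 1.0, -0.0]
wrist_force: [-0.1, -2.1, -0.0]
opening: -0.0001
```

>>> play_rows(
  motion=[
    [0,0,0,0,9,3,0],
    [0,0,0,0,18,6,0],
    [0,0,0,0,26,10,0],
    [0,0,0,0,34,15,0],
    [0,0,0,0,41,20,0],
  ],
)

```text
clock: 6.77
ee_pos: [0.5926, 0.2067, 0.1437]
ee_rot: [-0.0, -0.01, 1.0, 0.0]
wrist_force: [0.5, -0.9, 2.9]
opening: -0.0
```

>>> play_rows(
  motion=[
    [0,0,0,0,7,6,0],
    [0,0,0,0,13,13,0],
    [0,0,0,0,18,20,0],
    [0,0,0,0,22,28,0],
    [0,0,0,0,26,36,0],
  ],
)

```text
clock: 7.18
ee_pos: [0.5921, 0.2318, 0.1073]
ee_rot: [-0.0, -0.01, 1.0, -0.0]
wrist_force: [0.3, -0.2, 1.3]
opening: 0.0002
```

>>> play_rows(
  motion=[
    [0,0,0,0,2,8,0],
    [0,0,0,0,4,16,0],
    [0,0,0,0,5,22,0],
    [0,0,0,0,5,26,0],
    [0,0,0,0,5,26,0],
  ],
)

```text
clock: 7.6
ee_pos: [0.5918, 0.2362, 0.0813]
ee_rot: [-0.001, -0.01, 1.0, -0.0]
wrist_force: [-0.0, -0.6, 0.5]
opening: 0.0
```

>>> play_rows(
  motion=[
    [0,0,0,0,0,2,0],
    [0,0,0,0,0,4,0],
    [0,0,0,0,0,5,0],
    [0,0,0,0,0,5,0],
  ],
)

```text
clock: 7.93
ee_pos: [0.5923, 0.2365, 0.0774]
ee_rot: [0.0, -0.01, 1.0, -0.0]
wrist_force: [0.2, -0.1, 3.6]
opening: 0.0001
```

```bash
python3 - <<'E'
from h import *
shot("scene","pics/s2.png");shot("wrist","pics/w4.png")
a=cv2.imread("pics/s2.png")[160:330,260:450]
b=cv2.imread("pics/w4.png")
a=cv2.resize(a,(400,358),interpolation=cv2.INTER_CUBIC);b=cv2.resize(b,(400,300))
o=np.zeros((358,800,3),np.uint8);o[:,:400]=a;o[:300,400:]=b;cv2.imwrite("pics/c4.png",o);print(tool()[0],arm.sense()["wrist_force"])
E
```

```text
[0.59223804 0.23651217 0.07753906] [ 0.31314557 -0.13658076  3.35031607]
```

View pics/c4.png

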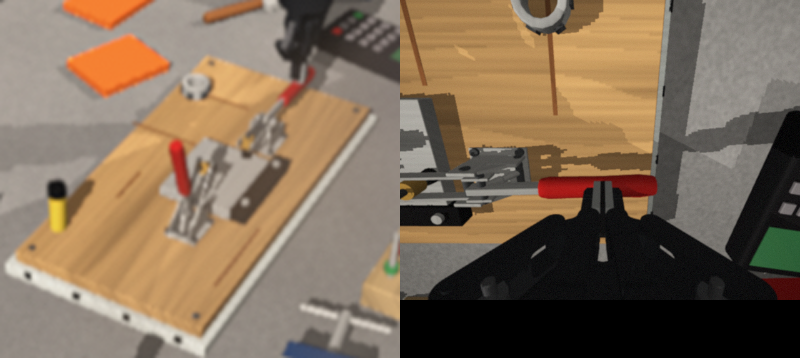

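The left handle lies level, with the finger resting on its grip at (605,187), and the left bar is down over the plate. I'll press a bit more to confirm it has locked.

>>> play_rows(
  motion=[
    [0,0,0,0,0,2,0],
    [0,0,0,0,0,4,0],
    [0,0,0,0,0,4,0],
    [0,0,0,0,0,4,0],
  ],
)

```text
clock: 8.37
ee_pos: [0.5925, 0.2368, 0.074]
ee_rot: [0.001, -0.01, 1.0, 0.0]
wrist_force: [-1.6, -0.8, 14.2]
opening: -0.0002
```

>>> play_rows(
  motion=[
    [0,0,0,0,0,2,0],
    [0,0,0,0,0,4,0],
    [0,0,0,0,0,4,0],
    [0,0,0,0,0,4,0],
  ],
)

```text
clock: 8.7
ee_pos: [0.5928, 0.2371, 0.0707]
ee_rot: [0.001, -0.01, 1.0, 0.0]
wrist_force: [-4.8, -2.1, 23.4]
opening: 0.0001
```

>>> play_rows(
  motion=[
    [0,0,0,0,0,-15,0],
    [0,0,0,0,-10,-45,0],
    [0,0,0,0,-30,-80,0],
    [0,0,0,0,-30,-115,0],
    [0,0,0,0,-30,-120,0],
  ],
)

```text
clock: 9.12
ee_pos: [0.5945, 0.2062, 0.1948]
ee_rot: [0.003, -0.009, 1.0, 0.001]
wrist_force: [0.9, 0.8, 0.0]
opening: 0.0
```

```bash
python3 - <<'E'
from h import *
shot("wrist","pics/w5.png");shot("scene","pics/s3.png")
a=cv2.resize(cv2.imread("pics/s3.png")[160:330,260:450],(400,358),interpolation=cv2.INTER_CUBIC)
b=cv2.resize(cv2.imread("pics/w5.png"),(400,300))
o=np.zeros((358,800,3),np.uint8);o[:,:400]=a;o[:300,400:]=b;cv2.imwrite("pics/c5.png",o);print(tool()[0])
E
```

```text
[0.59324104 0.20680965 0.19077742]
```

View pics/c5.png

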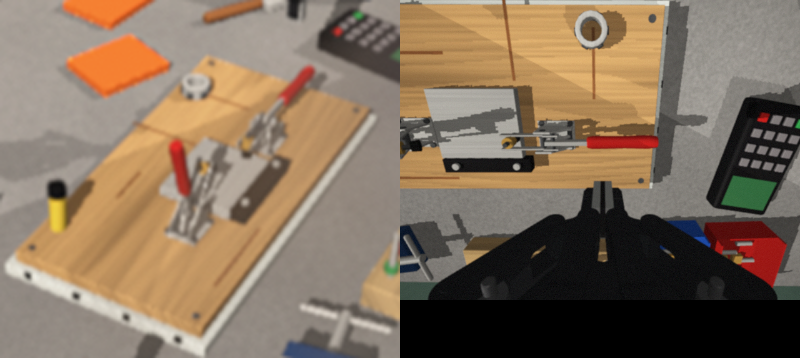

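The wrist view shows the left handle down, with its grip running (588,141)–(657,142), and the foot on the plate near (510,142). I'll triangulate its ends to check it is level.

```bash
python3 - <<'E'
from h import *
w,s=cam("pics/w5.png"),cam("pics/s3.png")
P=lambda c:np.diag([1,1,1])@np.array([[c["fx"],0,c["cx"]],[0,c["fy"],c["cy"]],[0,0,1]])@np.c_[c["R"],c["t"]]
for a,b in (((411,227),(407,193)),((301,226),(394.4,208.5))):
    X=cv2.triangulatePoints(P(w),P(s),np.array(a,float),np.array(b,float)).ravel();print((X[:3]/X[3]).round(4))
ctr=np.array([.5583,.0317]);yaw=np.radians(1.2)
def world(px,py,z): return np.r_[ctr+np.array([px*np.cos(yaw)-py*np.sin(yaw),px*np.sin(yaw)+py*np.cos(yaw)]),z]
# predicted handle end / grip near end for hypothesised angle
for th in (0,5,10):
    t=np.radians(th)
    for r in (.045,.14): 
        X=world(.0376,.101+r*np.cos(t),.074+r*np.sin(t)); print(th,r,X.round(3),"wrist",np.round(proj(w,X)),"scene",np.round(proj(s,X),1))
im=cv2.imread("pics/s3.png").astype(int); m=(im[...,2]>120)&(im[...,1]<70)&(im[...,0]<80); m[:185]=0;m[230:]=0;m[:,:385]=0;m[:,420:]=0
v,u=np.nonzero(m);print(u.min(),u.max(),v.min(),v.max())
E
```

```text
[0.5919 0.2786 0.0679]
[0.5947 0.1869 0.0681]
0 0.045 [0.593 0.178 0.074] wrist [291. 227.] scene [392.5 208.1]
0 0.14 [0.591 0.273 0.074] wrist [406. 227.] scene [406.2 192. ]
5 0.045 [0.593 0.178 0.078] wrist [291. 229.] scene [392.6 207.1]
5 0.14 [0.591 0.273 0.086] wrist [409. 231.] scene [406.5 188.7]
10 0.045 [0.593 0.178 0.082] wrist [289. 230.] scene [392.6 206. ]
10 0.14 [0.591 0.271 0.098] wrist [411. 236.] scene [406.6 185.5]
395 408 193 208
```

The left handle is level (both ends at z ≈ 0.068), so it is fully down. Now the right one.

>>> play_rows(
  motion=[
    [0,0,0,1,-30,0,0],
    [0,0,0,2,-65,0,0],
    [0,0,0,3,-100,0,0],
    [0,0,0,4,-120,0,0],
    [0,0,0,6,-136,0,0],
  ],
)

```text
clock: 9.63
ee_pos: [0.589, 0.0681, 0.188]
ee_rot: [-0.001, -0.009, 1.0, -0.0]
wrist_force: [0.4, 1.3, -0.2]
opening: 0.0
```

>>> play_rows(
  motion=[
    [0,0,0,0,-30,0,0],
    [0,0,0,0,-65,0,0],
    [0,0,0,0,-100,5,0],
    [0,0,0,0,-125,15,0],
    [0,0,0,0,-136,25,0],
  ],
)

```text
clock: 10.05
ee_pos: [0.5914, -0.0695, 0.1627]
ee_rot: [-0.001, -0.008, 1.0, -0.001]
wrist_force: [0.1, -0.5, -0.1]
opening: -0.0002
```

```bash
python3 - <<'E'
from h import *
ctr=np.array([.5583,.0317]);yaw=np.radians(1.2)
R=np.array([[np.cos(yaw),np.sin(yaw)],[-np.sin(yaw),np.cos(yaw)]])
shot("wrist","pics/w6.png")
p,_=tool();print("tcp pallet",R@(p[:2]-ctr),p,arm.sense()["wrist_force"])
E
```

```text
tcp pallet [ 0.03032141 -0.10227592] [ 0.59075667 -0.06991849  0.16073313] [-0.40513032 -3.47571482 -3.50733593]
```

View pics/w6.png

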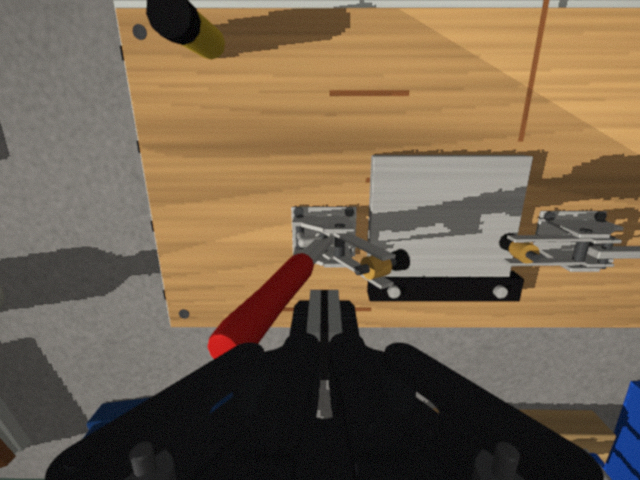

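The finger at (325,300) is just inside the right handle, which runs (310,260)–(225,345). The left foot is on the plate at (510,245). I'll run the mirrored arc.

>>> play_rows(
  motion=[
    [0,0,0,-2,-7,0,0],
    [0,0,0,-2,-14,0,0],
    [0,0,0,-2,-22,0,0],
    [0,0,0,-2,-30,0,0],
    [0,0,0,-2,-38,0,0],
  ],
)

```text
clock: 10.52
ee_pos: [0.595, -0.1035, 0.1646]
ee_rot: [0.0, -0.01, 1.0, 0.0]
wrist_force: [-0.7, 2.8, -1.0]
opening: -0.0001
```

>>> play_rows(
  motion=[
    [0,0,0,0,-9,2,0],
    [0,0,0,0,-17,4,0],
    [0,0,0,0,-25,8,0],
    [0,0,0,0,-33,13,0],
    [0,0,0,0,-40,18,0],
  ],
)

```text
clock: 10.93
ee_pos: [0.5956, -0.1447, 0.1459]
ee_rot: [0.0, -0.01, 1.0, -0.0]
wrist_force: [0.2, -0.6, 2.9]
opening: -0.0002
```

>>> play_rows(
  motion=[
    [0,0,0,0,-7,6,0],
    [0,0,0,0,-13,13,0],
    [0,0,0,0,-18,20,0],
    [0,0,0,0,-22,28,0],
    [0,0,0,0,-26,36,0],
  ],
)

```text
clock: 11.35
ee_pos: [0.596, -0.1698, 0.1094]
ee_rot: [-0.0, -0.01, 1.0, 0.0]
wrist_force: [1.2, 0.2, 2.8]
opening: 0.0001
```

>>> play_rows(
  motion=[
    [0,0,0,0,-2,8,0],
    [0,0,0,0,-4,16,0],
    [0,0,0,0,-5,22,0],
    [0,0,0,0,-5,26,0],
    [0,0,0,0,-5,26,0],
  ],
)

```text
clock: 11.77
ee_pos: [0.5959, -0.1741, 0.0834]
ee_rot: [-0.001, -0.01, 1.0, 0.0]
wrist_force: [-0.1, 1.4, -0.1]
opening: -0.0001
```

>>> play_rows(
  motion=[
    [0,0,0,0,0,2,0],
    [0,0,0,0,0,4,0],
    [0,0,0,0,0,6,0],
    [0,0,0,0,0,6,0],
  ],
)

```text
clock: 12.1
ee_pos: [0.5963, -0.1744, 0.0782]
ee_rot: [0.0, -0.01, 1.0, -0.0]
wrist_force: [0.3, -0.7, 2.1]
opening: -0.0002
```

>>> play_rows(
  motion=[
    [0,0,0,0,0,2,0],
    [0,0,0,0,0,4,0],
    [0,0,0,0,0,6,0],
    [0,0,0,0,0,6,0],
  ],
)

```text
clock: 12.43
ee_pos: [0.5966, -0.1747, 0.0728]
ee_rot: [0.001, -0.01, 1.0, -0.0]
wrist_force: [-2.0, -0.7, 15.2]
opening: 0.0004
```

Same force profile as the left one. I'll press once more as before, then lift clear, back away and check.

>>> play_rows(
  motion=[
    [0,0,0,0,0,2,0],
    [0,0,0,0,0,3,0],
    [0,0,0,0,0,3,0],
  ],
)

```text
clock: 12.68
ee_pos: [0.5968, -0.1749, 0.0704]
ee_rot: [0.001, -0.01, 1.0, -0.001]
wrist_force: [-4.0, -0.9, 21.2]
opening: -0.0001
```

>>> play_rows(
  motion=[
    [0,0,0,0,0,-15,0],
    [0,0,0,0,0,-45,0],
    [0,0,0,0,10,-80,0],
    [0,0,0,0,20,-115,0],
    [0,0,0,0,30,-140,0],
  ],
)

```text
clock: 13.1
ee_pos: [0.5959, -0.144, 0.2122]
ee_rot: [0.001, -0.01, 1.0, -0.0]
wrist_force: [-0.5, -0.7, 0.4]
opening: 0.0001
```

```bash
python3 - <<'E'
from h import *
shot("wrist","pics/w7.png")
E
```

>>> play_rows(
  motion=[
    [0,0,0,35,0,-5,0],
    [0,0,0,70,0,-10,0],
    [0,0,0,105,10,-15,0],
    [0,0,0,140,20,-15,0],
    [0,0,0,175,30,-15,0],
  ],
)

```text
clock: 13.57
ee_pos: [0.4182, -0.1176, 0.2245]
ee_rot: [0.0, -0.01, 1.0, -0.0]
wrist_force: [0.7, -0.9, 0.2]
opening: 0.0001
```

>>> play_rows(
  motion=[
    [0,0,0,20,-15,0,0],
    [0,0,0,40,-50,0,0],
    [0,0,0,40,-90,0,0],
    [0,0,0,40,-125,0,0],
    [0,0,0,40,-125,0,0],
  ],
)

```text
clock: 13.98
ee_pos: [0.3814, -0.2497, 0.224]
ee_rot: [-0.0, -0.006, 1.0, -0.001]
wrist_force: [0.8, -0.6, 0.0]
opening: 0.0002
```

```bash
python3 - <<'E'
from h import *
shot("top","pics/top3.png");shot("scene","pics/s4.png");print(arm.sense()["clock"],tool()[0])
a=cv2.resize(cv2.imread("pics/top3.png")[150:265,205:405],(800,460),interpolation=cv2.INTER_CUBIC)[20:320]
b=cv2.resize(cv2.imread("pics/s4.png")[160:310,260:460],(400,300),interpolation=cv2.INTER_CUBIC)
d=cv2.resize(cv2.imread("pics/w7.png"),(400,300))
cv2.imwrite("pics/c6.png",np.r_[a,np.c_[b,d]])
E
```

```text
14.0833 [ 0.38217069 -0.24443281  0.22404705]Traceback (most recent call last):
  File "<stdin>", line 6, in <module>
    res = self.concatenate(tuple(objs), axis=axis)
ValueError: all the input array dimensions except for the concatenation axis must match exactly, but along dimension 1, the array at index 0 has size 800 and the array at index 1 has size 400
```

```bash
python3 - <<'E'
from h import *
a=cv2.resize(cv2.imread("pics/top3.png")[150:265,205:405],(800,460),interpolation=cv2.INTER_CUBIC)[20:320]
b=cv2.resize(cv2.imread("pics/s4.png")[160:310,260:460],(400,300),interpolation=cv2.INTER_CUBIC)
d=cv2.resize(cv2.imread("pics/w7.png"),(400,300))
cv2.imwrite("pics/c6.png",np.vstack([a,np.hstack([b,d])]))
E
```

```text
(no output)
```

View pics/c6.png

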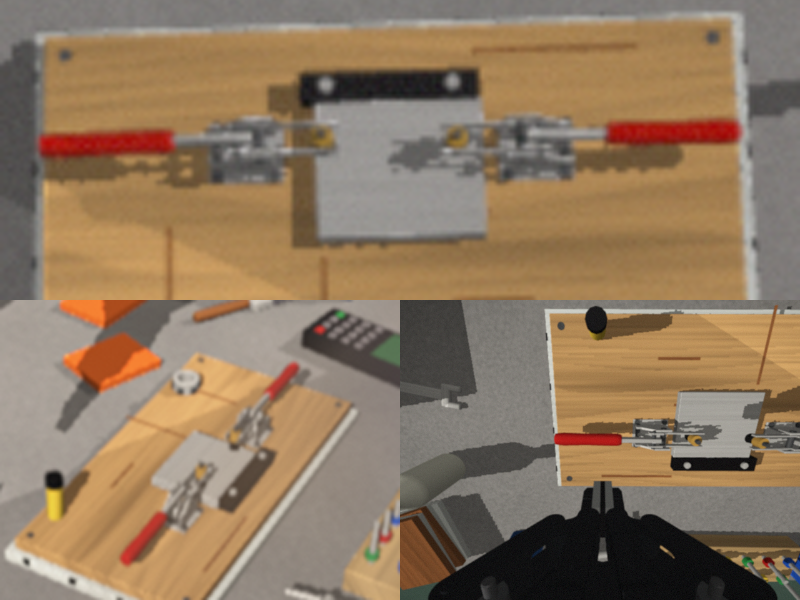

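Both handles are down (top view: grips at (40–172,143) and (608–740,132)). Both feet are on the plate, and the plate is against the fence. Last check: is the right handle level?

```bash
python3 - <<'E'
from h import *
w,s=cam("pics/w7.png"),cam("pics/s4.png")
P=lambda c:np.array([[c["fx"],0,c["cx"]],[0,c["fy"],c["cy"]],[0,0,1]])@np.c_[c["R"],c["t"]]
for a,b in (((248,222),(324,288)),((353.6,224),(341.5,270))):
    X=cv2.triangulatePoints(P(w),P(s),np.array(a,float),np.array(b,float)).ravel();print((X[:3]/X[3]).round(4))
ctr=np.array([.5583,.0317]);yaw=np.radians(1.2)
R=np.array([[np.cos(yaw),np.sin(yaw)],[-np.sin(yaw),np.cos(yaw)]])
c=cam("pics/top3.png")
for x,y in((316,101),(483,97)): print("far edge pallet",R@(ray(c,205+x/4-.375,155+y/4-.375,.049)[:2]-ctr))
E
```

```text
[ 0.5987 -0.2094  0.0738]
[ 0.5973 -0.1187  0.0638]
far edge pallet [0.07096976 0.05241199]
far edge pallet [ 0.06996057 -0.06699702]
```

The right handle reads about 6°, which is within pixel error. I'll compare its red extents with the predicted projections to be sure.

```bash
python3 - <<'E'
from h import *
ctr=np.array([.5583,.0317]);yaw=np.radians(1.2)
def world(px,py,z): return np.r_[ctr+np.array([px*np.cos(yaw)-py*np.sin(yaw),px*np.sin(yaw)+py*np.cos(yaw)]),z]
def red(fn,u0,u1,v0,v1):
    im=cv2.imread(fn).astype(int)[v0:v1,u0:u1]; m=(im[...,2]>100)&(im[...,1]<.5*im[...,2])&(im[...,0]<.5*im[...,2])
    v,u=np.nonzero(m); p=np.c_[u+u0,v+v0].astype(float); q=p.mean(0); d=np.linalg.svd(p-q)[2][0] if len(p)<4000 else np.linalg.eigh(np.cov(p.T))[1][:,1]
    t=(p-q)@d; return (q+d*t.min()).round(1),(q+d*t.max()).round(1),np.degrees(np.arctan2(d[1],d[0])).round(1)
for fn,r,side in(("pics/s4.png",(310,350,260,300),-1),("pics/s4.png",(385,420,185,215),1),("pics/top3.png",(350,395,175,195),-1),("pics/top3.png",(210,252,175,200),1)):
    c=cam(fn); print(fn,side,"seen",*red(fn,*r))
    for th in(0,5,10):
        t=np.radians(th); py=.101 if side>0 else -.109; px=.0376 if side>0 else .033
        a,b=[np.array(proj(c,world(px,py+side*k*np.cos(t),.074+k*np.sin(t)))) for k in(.045,.14)]
        d=b-a;print("  ",th,a.round(1),b.round(1),"angle",np.degrees(np.arctan2(d[1],d[0])).round(1))
E
```

```text
pics/s4.png -1 seen [341.5 266.6] [321. 291.] 130.0
   0 [340.2 267.2] [321.2 289.4] angle 130.5
   5 [340.2 266. ] [321.3 285.6] angle 134.0
   10 [340.3 264.7] [321.6 281.5] angle 138.1
pics/s4.png 1 seen [407.3 192.3] [394.2 207.3] 131.3
   0 [392.5 208.1] [406.2 192. ] angle -49.6
   5 [392.6 207.1] [406.5 188.7] angle -52.9
   10 [392.6 206. ] [406.6 185.5] angle -55.7
pics/top3.png -1 seen [389.  187.3] [357.  188.2] 178.5
   0 [357. 188.] [390.9 186.9] angle -1.8
   5 [357.  187.6] [391.3 185.7] angle -3.2
   10 [356.9 187.2] [391.3 184.4] angle -4.6
pics/top3.png 1 seen [214.9 191.2] [248.  189.8] -2.4
   0 [249.9 189.8] [216.  190.9] angle 178.2
   5 [249.8 189.4] [215.3 189.7] angle 179.5
   10 [249.8 189. ] [215.1 188.5] angle -179.1
```

Both handles match 0°, fully down. Handing in.

```bash
python3 -c "
from workcell import arm
print(arm.hand_in())"
```

```text
the job is handed in; nothing more can be done
None
```

The plate is against the fence with both toggle clamps shut on it, and the job is handed in at about 14 s on the robot's clock. I pushed the plate home with two spread fingers, up to about 20 N against the fence. I then swung the left handle and then the right outwards and down with the closed fingertips.

**Final checks**
- **Plate:** the far edge measured 71.0 mm and 70.0 mm from the pallet centre at its two corners, where the fence face should be at 70 mm. It sits about 7 mm to the right of the fence's middle, so its right corner overhangs the bar's end by about 2 mm.
- **Handles:** in the scene and top views both handles line up with the predicted fully-down position. I pressed each with 21–23 N to make sure it locked.
- **Feet:** both rubber feet lie over the plate in the last pictures.
- **Other objects:** nothing in the pictures I viewed looked moved. I did not measure each one.

**One disagreement:** a rough triangulation from hand-read pixels put the right handle about 6° up. The check against the red pixels of its grip showed it level, so I went with that.

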